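# Put up the cone rack and load it for service

## Task

Set up the cone stand for service: swing aside the red sprung keeper of the drying hook until it stays open, lift the cone rack off by its black bar, set it on the white stand and slide it under the two blue retaining toes until it is fully home against the back stop. Then stand every ice-cream cone that is on the table upright in its own hole of the rack and snap the empty hook's keeper shut again. Leave the cherry jar and the stack of portion cups standing where they are.

Things in the scene. Friction and masses are not known exactly. Their poses are not given: they have to be found in the camera images.
- hook_rest (a point): where the rack's bar rests on the drying hook: middle of the top of its steel arm (24 mm wide), 130 mm above the table. Fixed. x points along the arm from the open mouth back to the post (16 mm round, 84 mm behind), y left seen from the mouth, z up. The bar lies between an upturned tip (12 mm high, inner face at x = -8.5 mm) and a black block (x = 9 to 49 mm, 13 mm high).
- keeper (a joint): red sprung tongue, 12 mm wide, 48 mm long, on an upright pivot 28 mm behind hook_rest; it swings sideways only, 14.5 to 18.5 mm above the arm. 0 rad = shut, over the mouth, holding the bar in; 1.45 = open, pointing to +y of the hook. Over-centre: below 0.72 rad it snaps shut, beyond it snaps open and stays. Takes about 3 N at the tab. When open, lift the bar 20 mm or more, then away to -x.
- keeper_tab (a point): half-way up the keeper's upright round thumb tab (red, 10 mm across, 22 mm tall), 36 mm from the pivot. The tab reaches from 18.5 to 40.5 mm above the arm's top. Push it sideways to +y of the hook to open; when open, push it to -x to shut. A spring strut behind the pivot (53 mm behind hook_rest) is 26 mm above the arm.
- rack_bar (a point): middle of the handle bar (black, 10 x 10 mm, 146 mm long along the rack's y) of the cone rack: a level steel plate, 132 mm (x) by 152 mm (y), 6 mm thick, 180 to 260 g, its top 42 mm and underside 48 mm below this point. z up. Bar uprights at y = +/-69 mm. The same turned half round; either way will do. It starts hanging by the bar's middle across the hook's arm.
- hole1 (a point): centre of one of the four round holes (40 mm across) of the rack's plate, on the plate's top face, at x = -38, y = +38 mm of the rack; a tapered sleeve (44 mm across at most) hangs 18 mm below the plate under it. Any cone may go in any hole.
- hole2 (a point): centre of one of the four round holes (40 mm across) of the rack's plate, on the plate's top face, at x = -38, y = -38 mm of the rack; a tapered sleeve (44 mm across at most) hangs 18 mm below the plate under it. Any cone may go in any hole.
- hole3 (a point): centre of one of the four round holes (40 mm across) of the rack's plate, on the plate's top face, at x = +38, y = +38 mm of the rack; a tapered sleeve (44 mm across at most) hangs 18 mm below the plate under it. Any cone may go in any hole.
- hole4 (a point): centre of one of the four round holes (40 mm across) of the rack's plate, on the plate's top face, at x = +38, y = -38 mm of the rack; a tapered sleeve (44 mm across at most) hangs 18 mm below the plate under it. Any cone may go in any hole.
- stand_home (a point): where the middle of the rack's underside must finally lie, at ledge height, 40 mm above the table: fully home, rack_bar is 48 mm straight above it. x is the slide-in direction, from the open front to the back stop, y left, z up. The stand is fixed, 180 mm wide. The plate cannot be lowered in at home because of the toes: set it down about 40 mm short (-x), then slide it; about 2 N.
- stand: the white stand, same axes as stand_home, origin on the table 40 mm below it. Two flat-topped runners carry the plate's side edges: y = 65 to 90 mm either side, x = -75 to 67 mm, 40 mm high. Back stop: face at x = 66.5 mm, 50 mm high. Side guides from x = 34.5 mm on, y = +/-78.5 mm (2.5 mm play), flared out towards x = 12 mm.
- toes (a point): midway between the stand's two blue retaining toes, at the height of their undersides, 48.7 mm above the table (2.7 mm over the plate). They overhang the runners from x = 38.5 to 74.5 mm of the stand, inwards to y = +/-66 mm; tops 53 mm above the table.
- cone1_mid (a point): half-way up the axis of an ice-cream cake cone (40 g, heavy foot) standing in front of the hook: 58 mm tall, 28 mm wide at the foot, 46 at 40 mm up, 49 at the rim; z to the rim. Grip it by the last 15 to 20 mm under the rim. All are alike; some may be absent (None). Seated in a hole it hangs by its taper, foot 31 mm below the plate's top face, this point about 2 mm below that face.
- cone2_mid (a point): half-way up the axis of an ice-cream cake cone (40 g, heavy foot) standing in front of the hook: 58 mm tall, 28 mm wide at the foot, 46 at 40 mm up, 49 at the rim; z to the rim. Grip it by the last 15 to 20 mm under the rim. All are alike; some may be absent (None). Seated in a hole it hangs by its taper, foot 31 mm below the plate's top face, this point about 2 mm below that face.
- cone3_mid (a point): half-way up the axis of an ice-cream cake cone (40 g, heavy foot) standing near the table's front edge: 58 mm tall, 28 mm wide at the foot, 46 at 40 mm up, 49 at the rim; z to the rim. Grip it by the last 15 to 20 mm under the rim. All are alike; some may be absent (None). Seated in a hole it hangs by its taper, foot 31 mm below the plate's top face, this point about 2 mm below that face.
- cone4_mid (a point): half-way up the axis of an ice-cream cake cone (40 g, heavy foot) standing between hook and stand: 58 mm tall, 28 mm wide at the foot, 46 at 40 mm up, 49 at the rim; z to the rim. Grip it by the last 15 to 20 mm under the rim. All are alike; some may be absent (None). Seated in a hole it hangs by its taper, foot 31 mm below the plate's top face, this point about 2 mm below that face.
- cherry_jar_mid (a point): closed glass jar of cherries with a white lid, a bystander, 62 mm across, 95 mm tall; the point is half-way up, on its axis.
- portion_cups_mid (a point): stack of white portion cups, a bystander, 61 mm across, 62 mm tall; the point is half-way up, on its axis.
Things that resemble listed ones, but are neither listed nor needed, are in the scene too. Leave any green look-alike of the part that bears cone1_mid alone.

How it is judged:
By the outcome, as a careful person would: the job done as asked, in the order asked, and still so for the second after the job is handed in, with the robot touching nothing.
Of cone1, cone2, cone3, cone4 only 3 to 4 are there at a start; the rules pass over those that are not, and their reading is None.
At some moment in a run one of cone1, cone2, cone3, cone4 may be knocked a few centimetres aside while the robot is not near it.
It also fails if it takes over 200 s, if anything falls off the work surface, if the arm or the gripper's body presses on something with over 40 N, if the wrist force passes 120 N, or if a joint passes its speed limit or range.

## Robot

A 7-joint arm with a two-finger parallel gripper is mounted at the origin on a cart in front of the work surface, level with it; the furniture and walls round the work are solid. World frame = base frame: x ahead of the robot, y to its left, z up, the work surface at z = 0. Lengths are in m, angles in rad, forces in N, time in s.
With the tool pointing down it reaches from about 0.35 to 0.9 m from the base axis. Payload 7.2 kg.
Tool frame: the origin (TCP) lies midway between the tips of the shut fingers; the grasp point (between the pads) lies 19 mm behind it; z points along the fingers, x is the direction in which the jaws open and shut, and the axes are right-handed (so a half turn about z gives the same grasp; the last joint's range is limited). The gripper opens to 88 mm and grips with 3 to 60 N. Pads are 20 mm wide; open, the fingers measure 115 mm over their backs; the gripper's body (75 mm by 178 mm) begins 61 mm behind the grasp point.
Start: joints at [-1.387, 0.411, -0.013, 1.596, 0.006, 1.134, -0.082], TCP at [0.156, 0.605, 0.223] pointing down, gripper open.
Joint ranges: [-2.95, 2.95], [-0.29, 1.99], [-1.47, 1.44], [0.14, 2.54], [-1.03, 4.17], [0.13, 1.85], [-2.86, 2.86]. Speed limits (rad/s): [2.39, 2.39, 3.01, 3.01, 3.14, 3.14, 3.14].

## Interface

Orientations are given as a unit quaternion [x, y, z, w].
In Python, from station import manip, telemetry, vision, job, models gives the robot as it stands. Calls block until the motion is done:
- manip.goto(position, orientation): joint-space move of the TCP to a pose.
- manip.move_linear(position, rotation=None, rate=0.15, max_force=None): straight line of the TCP; rotation=None keeps the orientation; rate is the mean speed in m/s. With max_force (N) it stops when the force on the tool has changed by that much, and returns True; else False.
- manip.goto_joints(angles): joint-space move.
- manip.open_gripper() and manip.grab(strength=None): open the fingers fully, or close them until they stop; strength is the grip in N (None keeps the last).
- manip.hold(seconds).
- manip.inverse_kinematics(position, orientation): joint angles nearest the present ones, or None.
- telemetry.get_obs(): the state.
- vision.grab_frame(name): name is "scene" or "top" or "wrist"; returns the picture (400x640x3 uint8, blue, green, red); there is no depth.
- vision.camera_params(name): a dict with "intrinsics" (3x3 intrinsics, pixels), "origin" and "orientation" of the camera in the world; the wrist camera has in their place "hand_eye" (4x4, takes a point from camera to tool coordinates, whose origin is the TCP and whose axes are the tool frame's). Camera axes: x right, y down, z forward; pixel columns grow to the right and rows downward; lengths in m; the calibration is good to about 2 mm. A picture is of the moment at which its call begins: read the wrist's pose just before it. camera_params takes no time and is no camera call.
A pose or a line that the arm cannot do raises manip.Unreachable and nothing moves.
- job.hand_in(): hands the job in, once; it reports no verdict.
Trained networks look in the newest picture that a camera, given by its name, has taken for a name from the list of things; names that differ only in an ending like _2 or _b are one class to them, and where a whole thing is asked for, a point or a joint stands for the part that bears it (a point fixed in the world has none). Each returns a list of dicts, best first, with "conf" (0 to 1); they miss things now and then, are a little off and sometimes report something else, mostly with a low value. They report only what shows in the picture. A call takes as long as a camera call. They do not tell look-alikes from the thing itself.
- models.recognise(thing, camera): "uv" ([column, row] in pixels, amid what is visible of it).
The state is a dict: "time": time; "joint_positions": joint angles; "qd": joint speeds; "tau": joint torques, N m; "position": TCP position; "orientation": TCP orientation; "contact_force": force on the tool from outside, world axes, zero at the start; "wrist_torque": the same for the moment, N m; "grip_width": finger opening in m.
Only numpy, scipy, OpenCV 4.12 (cv2) and the standard library are available. Lean on these libraries where they do the work, as an engineer would, in place of code of your own. Each camera call takes 0.05 s, during which the arm holds its last target. There are 200 camera calls.

## Working session

There is one attempt and no reset: what is moved stays moved. The work goes in short steps, each a Python script; the robot and the scene stay as the last script left them, time stands still between calls to the robot, and variables do not carry over. Pictures are saved under pics/ and viewed, about 12 in all and at most 16, crops included, and the job is handed in when it is done.

```bash
mkdir -p pics; ls
python3 - <<'E'
from station import manip, telemetry, vision, job, models
import cv2, numpy as np
for n in ("scene","top"):
    f=vision.grab_frame(n); cv2.imwrite(f"pics/{n}0.png",f)
    p=vision.camera_params(n); print(n,{k:np.round(v,4).tolist() for k,v in p.items()})
    for t in ("hook_rest","keeper","keeper_tab","rack_bar","hole1","stand_home","toes","stand","cone1_mid","cherry_jar_mid","portion_cups_mid"):
        try: print(t,[(np.round(d["uv"]).tolist(),round(d["conf"],2)) for d in models.recognise(t,n)])
        except Exception as e: print(t,"ERR",e)
p=vision.camera_params("wrist"); print({k:np.round(v,4).tolist() for k,v in p.items()})
o=telemetry.get_obs(); print(o)
E
```

```text
pics
scene {'intrinsics': [[366.9341, 0.0, 318.7868], [0.0, 366.9341, 205.0938], [0.0, 0.0, 1.0]], 'origin': [0.1901, -0.5521, 0.6806], 'orientation': [0.8771, -0.2492, 0.1097, -0.3958]}
hook_rest [([325.0, 154.0], 0.82)]
keeper [([299.0, 167.0], 0.44), ([397.0, 275.0], 0.3)]
keeper_tab [([303.0, 145.0], 0.66)]
rack_bar [([305.0, 166.0], 0.9), ([320.0, 153.0], 0.39)]
hole1 [([301.0, 166.0], 0.57)]
stand_home [([396.0, 276.0], 0.85), ([298.0, 145.0], 0.36), ([300.0, 166.0], 0.3)]
toes [([394.0, 276.0], 0.65)]
stand [([394.0, 276.0], 0.62)]
cone1_mid [([279.0, 207.0], 0.85), ([327.0, 228.0], 0.75)]
cherry_jar_mid [([363.0, 212.0], 0.74)]
portion_cups_mid [([345.0, 203.0], 0.65), ([396.0, 278.0], 0.42)]
top {'intrinsics': [[471.7123, 0.0, 317.7915], [0.0, 471.7123, 199.3071], [0.0, 0.0, 1.0]], 'origin': [0.4728, -0.0213, 1.1332], 'orientation': [-0.7017, 0.7118, -0.0222, 0.0217]}
hook_rest [([222.0, 158.0], 0.89)]
keeper [([220.0, 171.0], 0.43)]
keeper_tab [([222.0, 177.0], 0.71), ([393.0, 175.0], 0.33)]
rack_bar [([229.0, 182.0], 0.65)]
hole1 [([233.0, 180.0], 0.9)]
stand_home [([392.0
[... 475 characters left out ...]
ns': array([-1.38719223,  0.41112222, -0.01269351,  1.59619827,  0.00560233,
        1.13430341, -0.08223442]), 'qd': array([ 5.04629907e-04, -2.28837617e-03,  8.38842011e-04,  4.93532506e-04,
       -1.01318384e-03,  9.78886439e-04, -6.22172131e-05]), 'tau': array([ 5.56538071e-04, -5.87744486e+01,  6.41141720e-01, -2.91384780e+01,
       -5.37442288e-02,  1.04696833e-02,  3.66128904e-05]), 'position': array([0.1557356 , 0.60528812, 0.22264038]), 'orientation': array([7.90310282e-01, 6.12706829e-01, 3.04749546e-06, 1.65604425e-07]), 'contact_force': array([0.32082988, 0.1831753 , 0.59977524]), 'wrist_torque': array([ 0.03857911, -0.01681069,  0.05794203]), 'grip_width': 0.08784615589162373}
```

Run:
```python
import cv2
a=cv2.imread("pics/top0.png")
cv2.imwrite("pics/top0c.png",cv2.resize(a[80:320,150:470],None,fx=2.5,fy=2.5,interpolation=cv2.INTER_CUBIC))
a=cv2.imread("pics/scene0.png")
cv2.imwrite("pics/scene0c.png",cv2.resize(a[110:320,190:470],None,fx=2.8,fy=2.8,interpolation=cv2.INTER_CUBIC))
```

```text
(no output)
```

View pics/top0c.png

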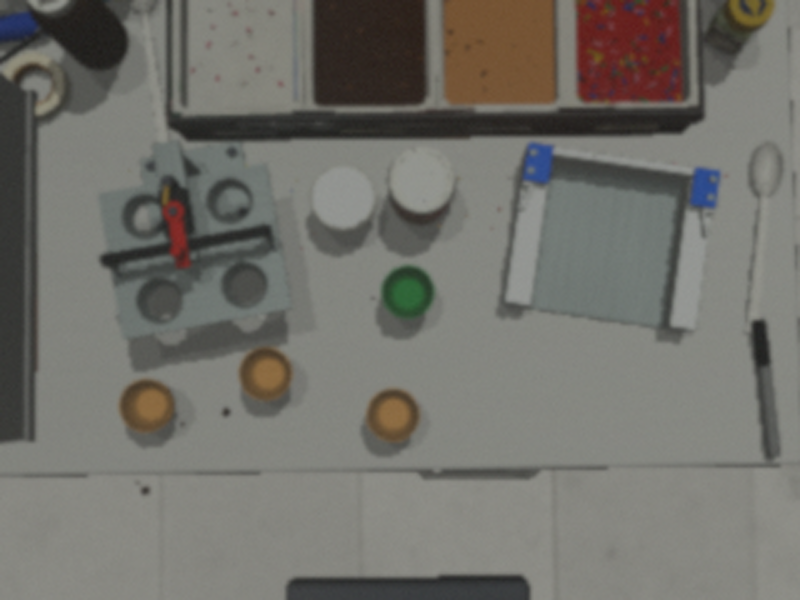

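View pics/scene0c.png

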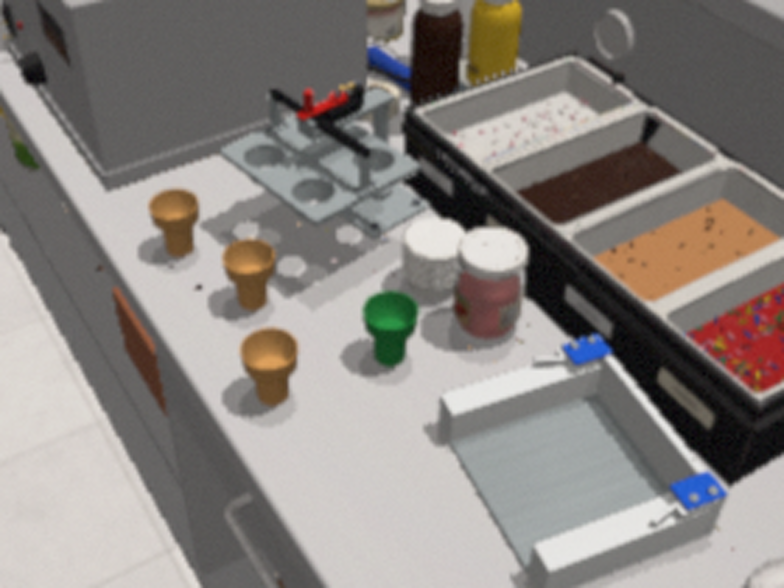

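Top view (crop px): three brown cones at (147,405), (265,373), (392,415). A green look-alike at (408,292) must be left alone. The jar is at (422,185) and the cups at (343,197). The red keeper tab is at (183,262) with its pivot at (173,212). The bar runs (105,260)–(270,235), and the blue toes are at (537,163) and (706,187). Next I'll take close wrist views.

```bash
cat > h.py <<'E'
from station import manip, telemetry, vision, job, models
import numpy as np, cv2
from scipy.spatial.transform import Rotation as R
def q(psi): return [np.cos(psi/2),np.sin(psi/2),0,0]      # tool down, jaw axis at yaw psi
def cam(n):
    p=vision.camera_params(n); K=np.array(p["intrinsics"])
    if n!="wrist": return K,np.array(p["origin"]),R.from_quat(p["orientation"]).as_matrix()
    o=telemetry.get_obs(); Rt=R.from_quat(o["orientation"]).as_matrix(); H=np.array(p["hand_eye"])
    return K,np.array(o["position"])+Rt@H[:3,3],Rt@H[:3,:3]
def ray(c,uv,z):
    K,o,M=c; d=M@np.linalg.solve(K,[uv[0],uv[1],1]); return o+d*(z-o[2])/d[2]
def proj(c,P):
    K,o,M=c; p=K@(M.T@(np.asarray(P,float)-o)); return p[:2]/p[2]
def snap(n,name=None):
    c=cam(n); f=vision.grab_frame(n)
    if name: cv2.imwrite(f"pics/{name}.png",f)
    return c,f
def det(n,thing,c,z):
    return [(np.round(ray(c,d["uv"],z)[:2],4).tolist(),np.round(d["uv"]).tolist(),round(d["conf"],2)) for d in models.recognise(thing,n)]
def T(yaw,xy): # planar frame -> fn(local x,y)->world xy
    c,s=np.cos(yaw),np.sin(yaw); return lambda x,y: np.array([xy[0]+c*x-s*y, xy[1]+s*x+c*y])
def st(): o=telemetry.get_obs(); return round(o["time"],1),np.round(o["position"],4),np.round(o["contact_force"],1),round(o["grip_width"],4)
E
python3 - <<'E'
from h import *
c=cam("top"); P=lambda x,y,z: np.round(ray(c,(150+x/2.5,80+y/2.5),z),3)
print("tab",P(183,262,.165),"pivot",P(173,212,.147),"bar",P(105,260,.14),P(270,235,.14))
print("toes",P(537,163,.053),P(706,187,.053))
for x,y in((147,405),(265,373),(392,415)): print("cone",P(x,y,.05))
manip.goto([.50,.20,.32],q(np.radians(100)))
cw,f=snap("wrist","w_hook"); print(st())
for t,z in(("keeper_tab",.16),("rack_bar",.14),("hook_rest",.13),("hole1",.093)): print(t,det("wrist",t,cw,z))
manip.goto([.50,-.17,.30],q(np.radians(82)))
cw,f=snap("wrist","w_stand"); print(st())
for t,z in(("toes",.05),("stand_home",.04)): print(t,det("wrist",t,cw,z))
E
```

```text
tab [0.566 0.172 0.165] pivot [0.61  0.184 0.147] bar [0.571 0.243 0.14 ] [0.59  0.103 0.14 ]
toes [ 0.664 -0.133  0.053] [ 0.639 -0.289  0.053]
cone [0.446 0.228 0.05 ]
cone [0.473 0.12  0.05 ]
cone [0.433 0.004 0.05 ]
(3.2, array([0.4996, 0.2011, 0.3197]), array([-0.1, -0.9, -1.1]), 0.0878)
keeper_tab [([0.5904, 0.176], [288.0, 249.0], 0.86), ([0.548, 0.178], [295.0, 218.0], 0.49)]
rack_bar [([0.5568, 0.1726], [291.0, 218.0], 0.68)]
hook_rest [([0.6169, 0.1824], [292.0, 257.0], 0.78)]
hole1 [([0.5717, 0.1745], [294.0, 216.0], 0.96)]
(4.8, array([ 0.5007, -0.1682,  0.2999]), array([ 0.1,  1. , -0. ]), 0.0875)
toes [([0.5882, -0.2044], [305.0, 225.0], 0.97)]
stand_home [([0.5887, -0.2077], [304.0, 223.0], 0.95)]
```

View pics/w_hook.png

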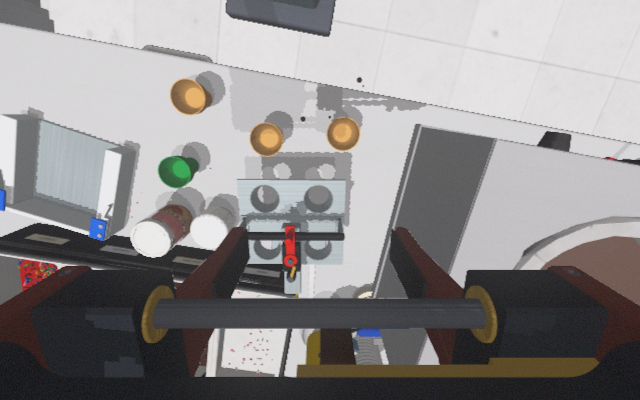

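View pics/w_stand.png

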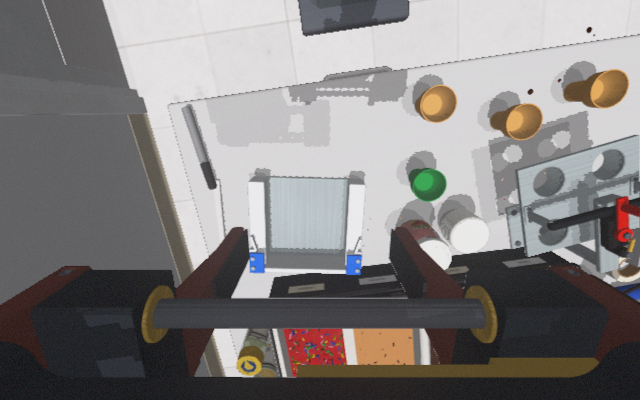

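```bash
cat > fit.py <<'E'
from h import *
def blobs(f,mask,n,minarea=8):
    k,l,s,cen=cv2.connectedComponentsWithStats(mask.astype(np.uint8)); i=1+np.argsort(-s[1:,4])[:n]
    return [(s[j],cen[j]) for j in i if s[j][4]>=minarea]
E
python3 - <<'E'
from fit import *
K=np.array(vision.camera_params("wrist")["intrinsics"]); H=np.array(vision.camera_params("wrist")["hand_eye"])
def wc(pos,psi):
    M=R.from_quat(q(psi)).as_matrix(); return K,np.array(pos)+M@H[:3,3],M@H[:3,:3]
ch=wc([.4996,.2011,.3197],np.radians(100)); cs=wc([.5007,-.1682,.2999],np.radians(82)); ct=cam("top")
print(cam("wrist")[1]-cs[1])
for n,c in(("w_stand",cs),("top0",ct),("w_hook",ch)):
    f=cv2.imread(f"pics/{n}.png").astype(int); B,G,Rr=f[...,0],f[...,1],f[...,2]
    print(n)
    for s,ce in blobs(f,(B>120)&(B-Rr>70)&(B-G>50),4): print(" blue",s.tolist(),np.round(ce,1),np.round(ray(c,ce,.052),4))
    for s,ce in blobs(f,(Rr>120)&(Rr-B>90)&(Rr-G>90),3): print(" red",s.tolist(),np.round(ce,1),np.round(ray(c,ce,.155),4))
# bar in w_hook / top0
for n,c,r in(("w_hook",ch,(228,246,243,350)),("top0",ct,(168,192,186,262))):
    f=cv2.imread(f"pics/{n}.png").astype(int)[r[0]:r[1],r[2]:r[3]]; m=f.max(2)<60
    b=blobs(f,m,2)
    k,l=cv2.connectedComponents(m.astype(np.uint8)); 
    ys,xs=np.nonzero(m); print(n,[ (s.tolist(),np.round(e+[r[2],r[0]],1)) for s,e in b])
    for s,e in b:
        for uv in((s[0],None),(s[0]+s[2],None)):
            pass
def draw(img,c,fr,pts3,col):
    p=[tuple(np.round(proj(c,(*fr(x,y),z))*4).astype(int)) for x,y,z in pts3]
    cv2.polylines(img,[np.array(p)],True,col,1,cv2.LINE_AA,2)
E
```

```text
[-1.35620640e-04 -5.82073562e-04  4.77237658e-06]
w_stand
 blue [346, 255, 16, 20, 267] [353.  264.6] [ 0.6655 -0.1388  0.052 ]
 blue [249, 253, 16, 20, 265] [256.9 262.3] [ 0.64   -0.2912  0.052 ]
 blue [628, 289, 12, 11, 82] [634.9 294.2] [0.7857 0.3189 0.052 ]
 red [284, 329, 62, 48, 1438] [314.1 346.1] [ 0.7182 -0.2078  0.155 ]
 red [617, 197, 16, 45, 394] [622.7 220. ] [0.59   0.1676 0.155 ]
top0
 blue [360, 138, 10, 14, 90] [365.6 145. ] [ 0.6643 -0.1352  0.052 ]
 blue [427, 148, 10, 14, 89] [430.7 154.5] [ 0.6399 -0.285   0.052 ]
w_hook
 blue [89, 218, 18, 23, 288] [ 96.8 228.7] [ 0.6662 -0.1384  0.052 ]
 blue [357, 329, 24, 8, 163] [369.2 332.5] [0.7899 0.3425 0.052 ]
 blue [0, 189, 5, 22, 104] [  1.9 199.9] [ 0.6419 -0.2833  0.052 ]
 red [20, 259, 24, 32, 357] [ 29.5 272.8] [ 0.686  -0.1497  0.155 ]
 red [284, 235, 13, 32, 251] [289.9 251.4] [0.5969 0.1785 0.155 ]
 red [285, 226, 9, 8, 51] [289.1 228.8] [0.5665 0.1731 0.155 ]
w_hook [([0, 2, 42, 16, 188], array([257.2, 235.4])), ([52, 4, 49, 4, 116], array([317.2, 233.6]))]
top0 [([39, 3, 34, 9, 127], array([240.7, 174.7])), ([5, 9, 27, 11, 104], array([203.4, 181.7]))]
```

```bash
cat > ov.py <<'E'
from fit import *
K=np.array(vision.camera_params("wrist")["intrinsics"]); H=np.array(vision.camera_params("wrist")["hand_eye"])
def wc(pos,psi):
    M=R.from_quat(q(psi)).as_matrix(); return K,np.array(pos)+M@H[:3,3],M@H[:3,:3]
def panel(n,c,roi,s,frames):
    x0,y0,w,h=roi; a=cv2.resize(cv2.imread(f"pics/{n}.png")[y0:y0+h,x0:x0+w],None,fx=s,fy=s,interpolation=cv2.INTER_CUBIC)
    for fr,lines,col in frames:
        for L in lines:
            p=np.array([((proj(c,(*fr(x,y),z))-[x0,y0]+.5)*s)*8 for x,y,z in L]).astype(np.int32)
            cv2.polylines(a,[p],False,col,1,cv2.LINE_AA,3)
    return a
def rect(x0,x1,y0,y1,z): return [(x0,y0,z),(x1,y0,z),(x1,y1,z),(x0,y1,z),(x0,y0,z)]
stand=[rect(-.075,.067,s*.065,s*.090,.04) for s in(1,-1)]+[[(.0385,s*.066,.053),(.0385,s*.085,.053)] for s in(1,-1)]+[[(.0385,s*.066,.053),(.0745,s*.066,.053)] for s in(1,-1)]
ct=cam("top")
E
python3 - <<'E'
from ov import *
ch=wc([.4996,.2011,.3197],np.radians(100)); cs=wc([.5007,-.1682,.2999],np.radians(82))
S=T(np.radians(-9.4),(.597,-.203)); Hk=T(np.radians(10),(.578,.175))
hook=[rect(-.012,.009+.04,-.012,.012,.13),rect(-.005,.005,-.073,.073,.14),rect(-.02,.028,-.006,.006,.1485),[(-.008,-.005,.1705),(-.008,.005,.1705)],[(-.013,0,.1705),(-.003,0,.1705)]]
a=panel("w_stand",cs,(235,165,145,115),2.7,[(S,stand,(0,0,255))]); b=panel("top0",ct,(345,130,105,90),3.6,[(S,stand,(0,0,255))])
c=panel("w_hook",ch,(235,170,120,125),3,[(Hk,hook,(0,255,0))]); d=panel("top0",ct,(185,135,85,80),4,[(Hk,hook,(0,255,0))])
out=np.zeros((700,790,3),np.uint8)
for im,x,y in((a,0,0),(b,400,0),(c,0,325),(d,400,325)):
    h,w=im.shape[:2]; h=min(h,700-y);w=min(w,790-x); out[y:y+h,x:x+w]=im[:h,:w]
cv2.imwrite("pics/ov1.png",cv2.resize(out,None,fx=.85,fy=.85,interpolation=cv2.INTER_AREA))
E
```

```text
(no output)
```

View pics/ov1.png

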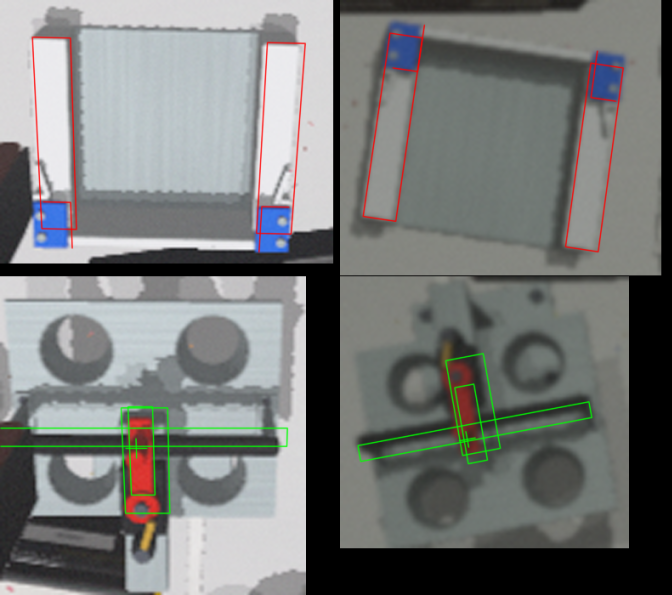

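Run:
```python
from ov import *
ch=wc([.4996,.2011,.3197],np.radians(100))
print("pivot w/t",ray(ch,(290.2,260.5),.15)[:2],ray(ct,(219.2,162.7),.15)[:2])
print("bar ends top",ray(ct,(189.8,186.3),.138)[:2],ray(ct,(258.6,173.3),.138)[:2],"wrist right end",ray(ch,(343.9,236.2),.138)[:2])
# get a nearer view, camera straight above the hook
manip.goto([.56,.17,.27],q(np.radians(10)))
c,f=snap("wrist","w_hook2"); np.save("w_hook2.npy",np.hstack([c[1],c[2].ravel()])); print(st())
for t,z in(("keeper_tab",.16),("rack_bar",.135),("hook_rest",.13)): print(t,det("wrist",t,c,z))
```

```text
pivot w/t [0.61249258 0.18059423] [0.61372374 0.18320544]
bar ends top [0.566014   0.24800443] [0.59162209 0.10217426] wrist right end [0.57200398 0.24438592]
(6.6, array([0.5603, 0.169 , 0.2702]), array([ 0.8, -0.7,  0.4]), 0.0877)
keeper_tab [([0.5901, 0.1816], [352.0, 185.0], 0.72)]
rack_bar [([0.5751, 0.1915], [337.0, 167.0], 0.91)]
hook_rest [([0.6257, 0.186], [382.0, 179.0], 0.88)]
```

View pics/w_hook2.png

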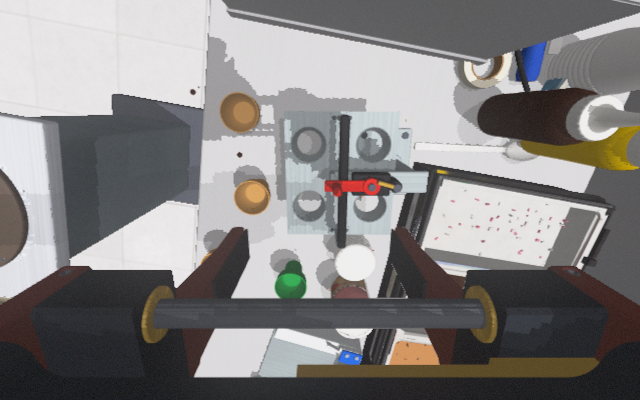

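Run:
```python
from ov import *
v=np.load("w_hook2.npy"); c=(K,v[:3],v[3:].reshape(3,3))
for n,uv,z in(("pivot",(372,187),.15),("tab",(334,187),.165),("barL",(344,115),.138),("barR",(341,246),.138),("tip?",(325,186),.1485)): print(n,np.round(ray(c,uv,z)[:2],4))
Hk=T(np.radians(10),(.5835,.177))
hook=[rect(-.0085,.009,-.012,.012,.13),rect(.009,.049,-.012,.012,.143),rect(-.005,.005,-.073,.073,.14),rect(-.02,.028,-.006,.006,.1485),rect(-.013,-.003,-.005,.005,.1705)]
cv2.imwrite("pics/ov2.png",panel("w_hook2",c,(270,100,150,155),4,[(Hk,hook,(0,255,0))]))
```

```text
pivot [0.6124 0.1805]
tab [0.5729 0.1776]
barL [0.5715 0.2446]
barR [0.5963 0.1043]
tip? [0.5652 0.1729]
```

View pics/ov2.png

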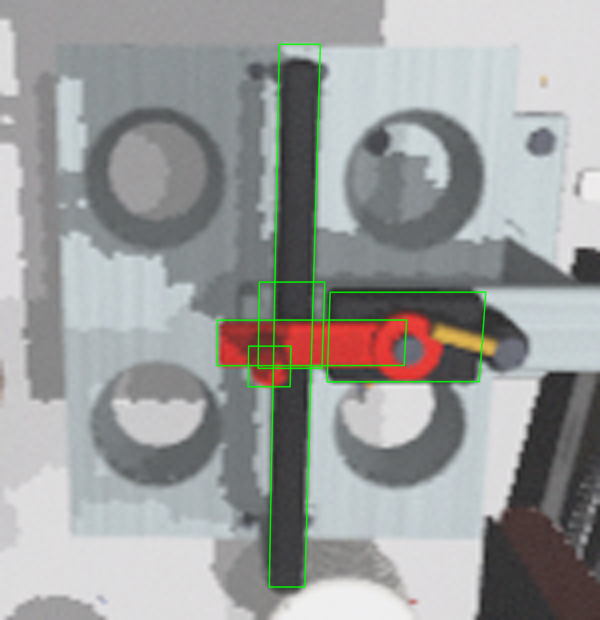

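The overlay fits: the green hook model lies on the tongue, tab, block and bar. Hook_rest is about (0.5835, 0.177) at yaw 10°. Now I'll open the keeper.

```bash
cat >> h.py <<'E'
HK=T(np.radians(10),(.5835,.177)); HY=np.radians(10)
def lin(xy,z,psi=None,**k):
    return manip.move_linear([xy[0],xy[1],z],None if psi is None else q(psi),**k)
E
python3 - <<'E'
from h import *
manip.grab(20)
p=HK(-.008,-.024); manip.goto([*p,.21],q(HY)); print(st())
print(lin(p,.154,rate=.1,max_force=8))
for x,y in((-.008,-.006),(-.003,.006),(.003,.014),(.010,.019)):
    print(lin(HK(x,y),.154,rate=.06,max_force=15),st())
lin(HK(.002,.0),.154,rate=.1); lin(HK(0,-.02),.22,rate=.2)
manip.open_gripper()
manip.goto([.56,.17,.27],q(HY)); c,f=snap("wrist","w_open"); print(st())
cv2.imwrite("pics/w_openc.png",cv2.resize(f[90:260,190:430],None,fx=2.5,fy=2.5))
E
```

```text
(8.4, array([0.5793, 0.1515, 0.2097]), array([-0.2,  0.5, -0.2]), 0.0006)
False
False (9.6, array([0.5769, 0.17  , 0.1543]), array([-0.4, -2.8,  1.4]), 0.0008)
False (10.0, array([0.5792, 0.1836, 0.1536]), array([-0.6,  0.4, -1.1]), 0.0004)
False (10.3, array([0.5841, 0.192 , 0.1538]), array([-0.4,  0.9,  1.5]), 0.0006)
False (10.6, array([0.5903, 0.1978, 0.1539]), array([-0.4, -0.1, -0.2]), 0.0009)
(13.2, array([0.5599, 0.1703, 0.2703]), array([ 0.7,  0.3, -0.5]), 0.0877)
```

View pics/w_openc.png

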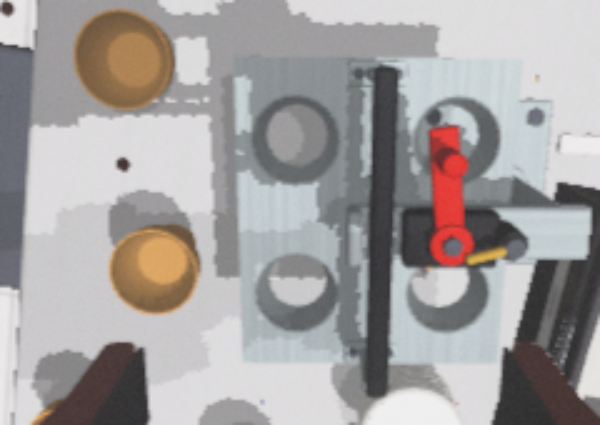

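Keeper is open, with the tongue pointing to +y and clear of the bar. Now I'll grip the bar off-centre, lift it and move it away.

Run:
```python
from h import *
p=HK(0,-.032); manip.goto([*p,.19],q(HY)); print(lin(p,.117,rate=.12,max_force=10),st())
manip.grab(50); print(st())
print(lin(p,.139,rate=.05),st())
print(lin(HK(-.115,-.032),.139,rate=.1,max_force=15),st())
p=HK(-.115,-.032); lin(p,.22,rate=.15); print(st())
c,f=snap("top","t_lift"); c2,f2=snap("wrist","w_lift")
a=np.zeros((400,800,3),np.uint8); a[:,:400]=cv2.resize(f[120:280,150:310],(400,400)); a[:,400:]=cv2.resize(f2[:260,180:440],(400,400)); cv2.imwrite("pics/lift.png",a)
```

```text
False (14.4, array([0.5897, 0.1457, 0.118 ]), array([ 0.5, -0.7,  0.6]), 0.088)
(15.6, array([0.5891, 0.1455, 0.117 ]), array([ 0.9, -0.4,  0.5]), 0.0096)
False (16.2, array([0.589 , 0.1456, 0.1392]), array([-0.8, -0.9, -1.7]), 0.0091)
False (17.5, array([0.4764, 0.1256, 0.1391]), array([-0.3,  0.4, -2.4]), 0.0096)
(18.1, array([0.4754, 0.1255, 0.2194]), array([ 0.4, -0.4, -2.2]), 0.0096)
```

View pics/lift.png

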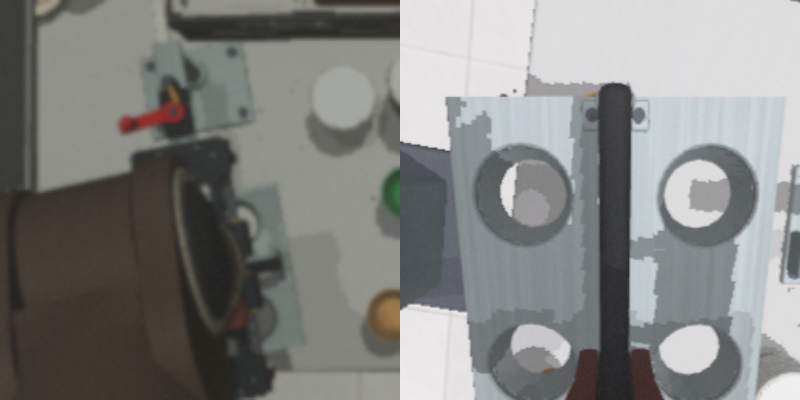

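The rack is held level and is clear of the hook. I'll use the bar's far end at wrist px (319,57) to get the grip offset, then carry it to the stand.

Run:
```python
from h import *
c=cam("wrist"); o=telemetry.get_obs(); e=ray(c,(319,57),.2384)[:2]; d=e-o["position"][:2]
along=d@[-np.sin(HY),np.cos(HY)]; print("bar end from TCP",along,d@[np.cos(HY),np.sin(HY)])
off=.073-along; print("grip local y",off); off=off if abs(off+.0305)<.004 else -.0305
SY=np.radians(-9.2); S=T(SY,(.597,-.203))
for xy,y in(((.45,.04),0),((.47,-.08),-5)): lin(xy,.22,np.radians(y),rate=.2)
p=S(-.045,off); lin(p,.20,SY,rate=.2); print(st())
lin(p,.085,rate=.15); print(lin(p,.067,rate=.03,max_force=5),st())
manip.open_gripper(); lin(p,.14,rate=.15)
b=S(-.2,0); manip.goto([.47,-.17,.30],q(np.radians(82))); c,f=snap("wrist","w_set"); np.save("w_set.npy",np.hstack([c[1],c[2].ravel()]))
print(st()); cv2.imwrite("pics/w_setc.png",cv2.resize(f[130:290,215:405],None,fx=4,fy=3.7))
```

```text
bar end from TCP 0.10030943486408969 -0.00043873367614141685
grip local y -0.027309434864089696
(20.6, array([ 0.5481, -0.2213,  0.1999]), array([-0.4,  0.1, -2.2]), 0.0096)
True (22.0, array([ 0.5484, -0.2227,  0.0698]), array([-0.1,  0.7,  4.5]), 0.0095)
(25.1, array([ 0.4698, -0.1699,  0.2989]), array([ 0.4,  0.4, -0.3]), 0.0876)
```

View pics/w_setc.png

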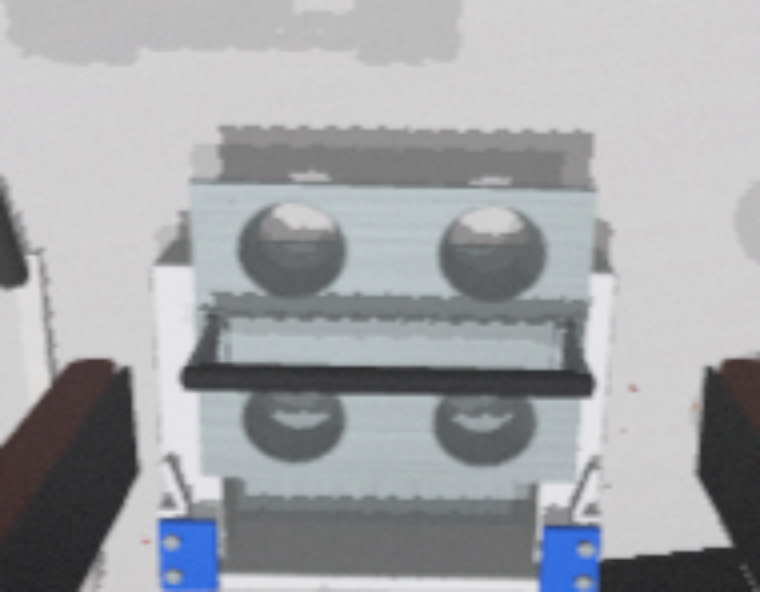

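The rack sits flat on the runners at the expected height and parallel to the stand. It lies about 3–4 mm off to +y: plate mid col 390 against toe and runner mid col 381. I'll regrip at mid-bar, correct that and slide it home.

Run:
```python
from h import *
v=np.load("w_set.npy"); c=(np.array(vision.camera_params("wrist")["intrinsics"]),v[:3],v[3:].reshape(3,3))
w=lambda u,vv,z: ray(c,(215+u/4-.5,130+vv/3.7-.5),z)[:2]
SY=np.radians(-9.2); S=T(SY,(.597,-.203))
loc=lambda p:(np.round(np.linalg.solve(np.array([[np.cos(SY),-np.sin(SY)],[np.sin(SY),np.cos(SY)]]),p-S(0,0))*1e3,1))
L=w(184,378,.09);Rr=w(593,383,.09); m=(L+Rr)/2
print("bar",loc(L),loc(Rr),loc(m)); print("runner fronts",loc(w(156,265,.04)),loc(w(612,272,.04)),"toes inner",loc(w(216,520,.053)),loc(w(541,527,.053)),"outer",loc(w(160,520,.053)),loc(w(600,527,.053)))
```

```text
bar [-45.2 -70.6] [-45.8  73. ] [-45.5   1.2]
runner fronts [-73.8 -90.1] [-74.1  85.8] toes inner [ 38.1 -68.4] [39.1 62.6] outer [ 38.6 -90.9] [38.6 86.4]
```

```bash
cat >> h.py <<'E'
SY=np.radians(-9.2); S=T(SY,T(SY,(.597,-.203))(0,-.0024))
E
python3 - <<'E'
from h import *
p=S(-.0455,.0036); manip.goto([*p,.14],q(SY)); lin(p,.0705,rate=.12,max_force=8); manip.grab(40); print(st())
print(lin(S(-.037,.0),.0705,rate=.03,max_force=10),st())
def fl(): o=telemetry.get_obs(); return np.round(R.from_euler('z',-SY).apply(o["contact_force"]),1)
for x in(-.025,-.015,-.005,.003,.010):
    r=lin(S(x,0),.0705,rate=.03,max_force=14); o=telemetry.get_obs()["position"][:2]; print(x,r,st(),fl())
    if r: break
E
```

```text
(28.2, array([ 0.5523, -0.1945,  0.0704]), array([ 0.7,  0.1, -1.2]), 0.0099)
False (28.6, array([ 0.5604, -0.1998,  0.0705]), array([-0.2,  0.4, -0.8]), 0.0097)
-0.025 False (29.2, array([ 0.5722, -0.2014,  0.0705]), array([ 0.4, -0.2, -0.5]), 0.0099) [ 0.4 -0.1 -0.5]
-0.015 False (29.7, array([ 0.5821, -0.2031,  0.0705]), array([ 1.2, -0.7, -1.9]), 0.0096) [ 1.3 -0.5 -1.9]
-0.005 False (30.1, array([ 0.5919, -0.2046,  0.0705]), array([ 0.6,  0.5, -1.7]), 0.0094) [ 0.5  0.6 -1.7]
0.003 True (30.5, array([ 0.598 , -0.2056,  0.0703]), array([-0.7,  0.6,  3.9]), 0.0097) [-0.8  0.5  3.9]
```

Run:
```python
from h import *
print(lin(S(.008,0),.0705,rate=.02,max_force=20),st())
manip.open_gripper(); p=telemetry.get_obs()["position"]; lin(p[:2],.16,rate=.15)
manip.goto([.47,-.17,.30],q(np.radians(82))); c,f=snap("wrist","w_home"); print(st())
loc=lambda p:(np.round(R.from_euler('z',-SY).apply([*(p-S(0,0)),0])[:2]*1e3,1)); print(loc(p[:2]))
np.save("w_home.npy",np.hstack([c[1],c[2].ravel()]))
for n in("top","wrist"):
    cc=cam(n)
    if n=="top": vision.grab_frame(n)
    print(n,det(n,"cone1_mid",cc,.045))
cv2.imwrite("pics/w_homec.png",cv2.resize(f[130:290,215:405],None,fx=4,fy=3.7))
```

```text
True (30.8, array([ 0.5978, -0.2055,  0.0703]), array([-1.8,  0.6,  6.1]), 0.0094)
(34.0, array([ 0.47  , -0.1699,  0.2991]), array([-0.5,  0.1, -0.7]), 0.088)
[0.4 0.2]
top [([0.4746, 0.1221], [255.0, 229.0], 0.85), ([0.5505, -0.0143], [314.0, 195.0], 0.82)]
wrist [([0.5431, -0.0138], [429.0, 199.0], 0.97), ([0.4796, 0.1136], [517.0, 146.0], 0.58)]
```

View pics/w_homec.png

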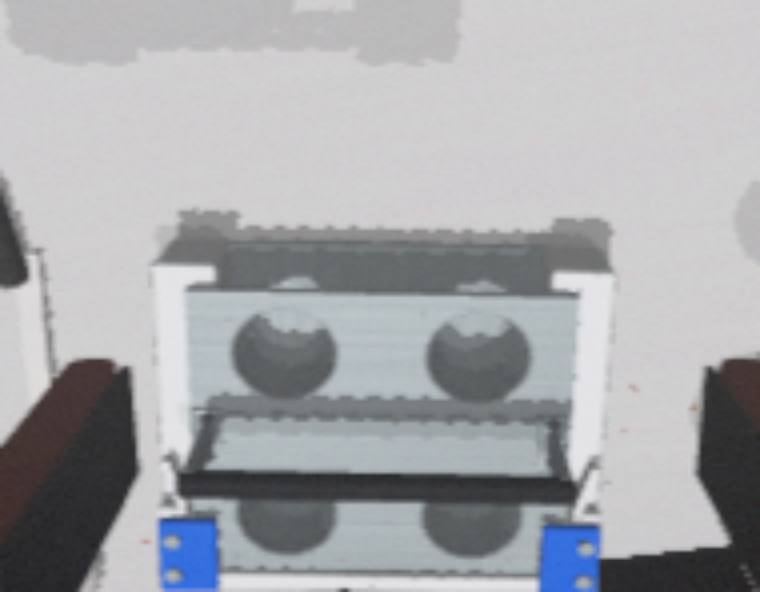

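Run:
```python
from h import *
v=np.load("w_home.npy"); c=(np.array(vision.camera_params("wrist")["intrinsics"]),v[:3],v[3:].reshape(3,3))
w=lambda u,vv,z: ray(c,(215+u/4-.5,130+vv/3.7-.5),z)[:2]
loc=lambda p:(np.round(R.from_euler('z',-SY).apply([*(p-S(0,0)),0])[:2]*1e3,1))
print("plate front",loc(w(187,290,.046)),loc(w(578,293,.046)),"runner",loc(w(156,266,.04)),loc(w(612,272,.04)),"plate rear",loc(w(380,573,.046)),"bar",loc(w(178,484,.09)),loc(w(578,490,.09)))
f=cv2.imread("pics/w_home.png")
for col in(290,310,330): print(f[270:296,col].mean(1).round().astype(int).tolist())
```

```text
plate front [-64.8 -75. ] [-66.3  74.7] runner [-73.1 -87.7] [-73.8  88.2] plate rear [68.5  0.1] bar [  0.3 -72.2] [ 0.1 72.8]
[92, 90, 91, 91, 92, 89, 87, 87, 93, 134, 171, 176, 179, 167, 120, 180, 226, 228, 224, 201, 185, 47, 44, 48, 45, 45]
[177, 174, 181, 184, 180, 178, 178, 177, 178, 175, 173, 176, 172, 169, 116, 149, 215, 228, 226, 195, 47, 42, 42, 45, 41, 43]
[95, 97, 93, 93, 94, 91, 93, 90, 90, 89, 125, 174, 173, 176, 163, 128, 202, 227, 227, 214, 40, 45, 43, 39, 38, 46]
```

The rack is home. The bar is 0.2 mm from nominal, the plate rear meets the back stop, and there were two hard stops at the same point. Now the cones: find each by colour from near, then pick and place it.

```bash
cat > cone.py <<'E'
from fit import *
def find(xy,psi,name=None,z=.25):
    # look with the cone ahead of the fingers (camera sits at tool -y, looks to +y)
    y=np.array([np.sin(psi),-np.cos(psi)]); p=np.array(xy)-.01*y
    manip.goto([*p,z],q(psi)); c,f=snap("wrist",name); g=cv2.cvtColor(f,cv2.COLOR_BGR2HSV)
    m=(g[...,0]>6)&(g[...,0]<24)&(g[...,1]>110)&(g[...,2]>90); m[260:]=False
    out=[]
    for s,ce in blobs(f,m,6,150):
        k=(cv2.connectedComponents(m.astype(np.uint8))[1]); l=k[int(ce[1]),int(ce[0])]
        pts=np.argwhere(k==l)[:,::-1].astype(np.float32)
        (cx,cy),r=cv2.minEnclosingCircle(pts); w=ray(c,(cx,cy),.058)[:2]
        out.append((np.linalg.norm(w-xy),w,s[:5].tolist(),round(r*2*np.linalg.norm(ray(c,(cx+1,cy),.058)-ray(c,(cx,cy),.058))*1e3,1)))
    out.sort(key=lambda t:t[0]); 
    for t in out[:3]: print("blob",round(t[0],3),np.round(t[1],4),t[2],"dia mm",t[3])
    return out[0][1]
def pick(xy,psi,z=.039):
    manip.goto([*xy,.13],q(psi)); r=lin(xy,z,rate=.12,max_force=6); print("down",r,st())
    manip.grab(15); lin(xy,.16,rate=.12); print("picked",st())
def place(hx,hy,theta=28,z=.0565):
    a=90-theta if hx*hy<0 else 90+theta; psi=SY+np.radians(a)
    h=S(hx,hy); m=S(-.16,hy)
    lin([min(m[0],.46),h[1]],.165,rate=.2); lin(h,.165,psi,rate=.2); lin(h,.085,rate=.12); r=lin(h,z,rate=.05,max_force=6); print("seat",r,st())
    manip.open_gripper(); print("open",st()); lin(h,.17,rate=.12)
E
python3 - <<'E'
from cone import *
w=find((.433,.004),np.radians(60),"c3"); w=find(w,np.radians(60),"c3b",.20)
E
```

```text
blob 0.004 [0.4347 0.0006] [301, 166, 37, 37, 974] dia mm 47.4
blob 0.118 [0.4734 0.1153] [395, 147, 40, 38, 1066] dia mm 49.4
blob 0.22 [0.4483 0.2238] [469, 79, 42, 43, 1425] dia mm 55.6
blob 0.0 [0.4346 0.0007] [302, 172, 42, 43, 1307] dia mm 47.3
blob 0.121 [0.4727 0.1154] [410, 151, 46, 44, 1484] dia mm 50.2
blob 0.224 [0.4476 0.224 ] [498, 71, 50, 51, 1985] dia mm 56.5
```

Run:
```python
from cone import *
w=find((.4346,.0007),np.radians(60),None,.20); pick(w,np.radians(60)); 
place(-.038,-.038)
manip.goto([.47,-.17,.30],q(np.radians(82))); c,f=snap("wrist","w_c1"); cv2.imwrite("pics/w_c1c.png",cv2.resize(f[130:290,215:405],None,fx=3,fy=3)); print(st())
```

```text
blob 0.0 [0.4346 0.0007] [300, 172, 42, 42, 1307] dia mm 47.5
blob 0.121 [0.4729 0.1156] [408, 150, 45, 44, 1451] dia mm 50.2
blob 0.223 [0.4466 0.223 ] [495, 71, 49, 50, 1957] dia mm 57.2
down False (37.0, array([0.4353, 0.0008, 0.0398]), array([0.8, 0. , 0.3]), 0.0877)
picked (38.9, array([0.4341, 0.0007, 0.1594]), array([ 0.1,  0. , -0.2]), 0.047)
seat False (42.7, array([ 0.5527, -0.2368,  0.0562]), array([-0.6,  0.5, -0.8]), 0.0469)
open (43.5, array([ 0.553 , -0.2368,  0.0565]), array([-0.7, -0.9,  0.1]), 0.0878)
(45.4, array([ 0.4701, -0.17  ,  0.2987]), array([-0.2,  0.4,  0.5]), 0.0881)
```

View pics/w_c1c.png

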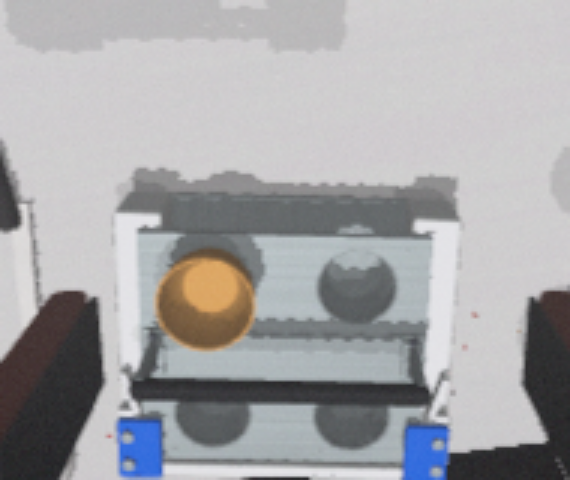

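Cone seated upright in hole2, with its rim at crop (206,300). Next two.

Run:
```python
from cone import *
psi=np.radians(75)
w=find((.473,.1155),psi,None,.20); w=find(w,psi,"c2b",.20); pick(w,psi)
if telemetry.get_obs()["grip_width"]>.03:
    place(-.038,.038)
    psi=np.radians(20); w=find((.447,.223),psi,None,.20); w=find(w,psi,"c1b",.20)
```

```text
blob 0.001 [0.4738 0.1163] [302, 173, 43, 42, 1279] dia mm 47.6
blob 0.112 [0.4461 0.2239] [393, 122, 47, 46, 1637] dia mm 50.3
blob 0.0 [0.4738 0.1162] [300, 172, 43, 43, 1270] dia mm 47.4
blob 0.111 [0.4465 0.224 ] [391, 121, 47, 46, 1612] dia mm 50.2
down False (48.2, array([0.4745, 0.1164, 0.0399]), array([ 0.5, -0.5,  0.1]), 0.088)
picked (50.1, array([0.4734, 0.116 , 0.1593]), array([ 0.7,  0. , -1.1]), 0.047)
seat False (53.9, array([ 0.5649, -0.1618,  0.0562]), array([ 0.6,  0.2, -1.3]), 0.0471)
open (54.7, array([ 0.5652, -0.1618,  0.0565]), array([ 0.3,  0.1, -0.2]), 0.0876)
blob 0.003 [0.447 0.226] [300, 168, 43, 43, 1207] dia mm 47.5
blob 0.0 [0.447  0.2261] [299, 171, 43, 43, 1195] dia mm 47.5
```

Run:
```python
from cone import *
psi=np.radians(20); pick((.447,.2261),psi)
lin((.44,.06),.165,np.radians(40),rate=.2)
place(.038,-.038)
manip.goto([.47,-.17,.30],q(np.radians(82))); c,f=snap("wrist","w_c3"); print(st()); _,t=snap("top","t_c3")
a=np.zeros((480,800,3),np.uint8); a[:,:400]=cv2.resize(f[140:290,215:405],(400,480))[:, :]; a[:,400:]=cv2.resize(t[130:298,290:430],(400,480)); cv2.imwrite("pics/c3v.png",a)
```

```text
down False (59.0, array([0.4476, 0.2265, 0.0399]), array([0.4, 0.4, 0.7]), 0.088)
picked (60.9, array([0.4465, 0.2259, 0.1594]), array([ 0.4,  0.5, -1. ]), 0.0472)
seat False (66.2, array([ 0.6281, -0.2489,  0.0564]), array([ 0.6, -0.4, -0.8]), 0.0472)
open (67.0, array([ 0.628 , -0.249 ,  0.0565]), array([-0.3, -0.4,  0.6]), 0.0878)
(69.0, array([ 0.4706, -0.1701,  0.299 ]), array([ 0.7, -0.4, -0.4]), 0.0873)
```

View pics/c3v.png

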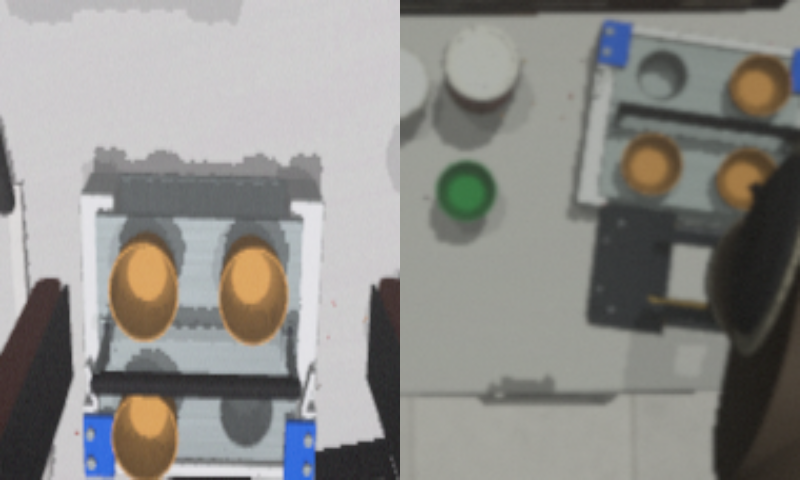

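All three cones are upright in holes 2, 1 and 4, and the rack is still home. Now I'll shut the keeper.

Run:
```python
from h import *
psi=HY+np.pi/2
manip.grab(20); p=HK(.047,.036); lin((.46,.10),.25,rate=.25); manip.goto([*p,.23],q(psi)); print(st())
print(lin(p,.154,rate=.1,max_force=8),st())
for x,y in((.036,.036),(.026,.034),(.018,.030),(.010,.025),(.004,.022)):
    r=lin(HK(x,y),.154,rate=.06,max_force=15); print(r,st())
    if r: break
lin(HK(.012,.032),.154,rate=.1); lin(HK(.012,.04),.24,rate=.2)
manip.goto([.56,.17,.27],q(HY)); c,f=snap("wrist","w_shut"); manip.goto([.40,.0,.30],q(0)); _,s=snap("scene","s_end"); print(st())
a=np.zeros((400,800,3),np.uint8); a[:,:400]=cv2.resize(f[100:260,270:430],(400,400)); a[:,400:]=cv2.resize(s[120:320,220:450],(400,400)); cv2.imwrite("pics/end.png",a)
```

```text
(72.5, array([0.6232, 0.2189, 0.2301]), array([ 0.5, -1.2, -0.2]), 0.0003)
False (73.4, array([0.624 , 0.2207, 0.1548]), array([ 0.4, -0.3, -0.3]), 0.0005)
False (73.7, array([0.6131, 0.2187, 0.1548]), array([ 3.4, -0.1,  0.2]), 0.0004)
False (74.0, array([0.6036, 0.2144, 0.1544]), array([ 1.9, -1.8,  1.4]), 0.0001)
False (74.3, array([0.595 , 0.2101, 0.1536]), array([ 0.5,  0.1, -0.1]), 0.0007)
False (74.6, array([0.5886, 0.2032, 0.154 ]), array([0.3, 0.9, 0.7]), 0.0005)
False (74.9, array([0.5834, 0.1991, 0.1541]), array([-0.8,  0.2, -0.2]), 0.0005)
(78.1, array([0.401 , 0.0011, 0.3001]), array([ 1.1,  1.1, -0.7]), 0.0007)
```

View pics/end.png

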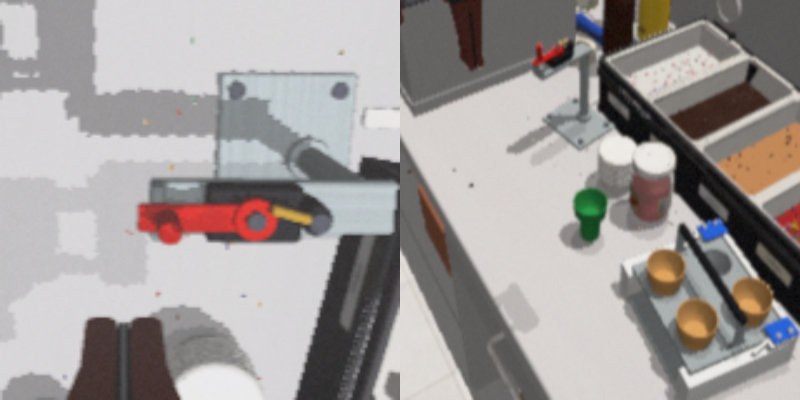

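The keeper is shut, the cones are upright and nothing else has moved. No brown cones are left on the table.

```bash
python3 -c "
from h import *
manip.hold(0.5); print(st()); job.hand_in()"
```

```text
(78.6, array([0.4   , 0.    , 0.2999]), array([ 0.3,  0.6, -0.7]), 0.0005)
the job is handed in; nothing more can be done
```

The job is done and handed in at 78.6 s of the 200 s allowed; the hand-in reported no verdict.

- **Rack:** I pushed the keeper open until it stayed. I lifted the rack off by its bar, set it on the stand about 45 mm short, nudged it about 3.6 mm sideways and slid it under the toes. It met a hard stop twice at the same point. The bar's middle was then about 0.2 mm from the home position. The plate's front edge read 0.7–1.5 mm short of the expected spacing, which I put down to pixel reading.
- **Cones:** The three brown cones found on the table stand upright in holes 1, 2 and 4. I saw no fourth brown cone. I left the green look-alike alone.
- **Keeper and bystanders:** The last wrist and scene pictures show the keeper shut over the empty mouth. The jar, the portion cups and the green cone are still standing, and the arm is clear of everything.
- **Disagreement:** The top and wrist cameras differed by up to about 5 mm on the stand and hook. I worked from the wrist view near the work. No force stop fired except the intended contacts at set-down and the back stop.

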